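# Feel the build-plate gap with a taper gauge

## Robot

A 6-joint arm with a two-finger parallel gripper is mounted at the origin on the work surface. World frame = base frame: x ahead of the robot, y to its left, z up, the work surface at z = 0. Lengths are in m, angles in rad, forces in N, time in s.
With the tool pointing down it reaches from about 0.375 to 0.975 m from the base axis. Payload 3.8 kg.
Tool frame: the origin (TCP) lies midway between the tips of the shut fingers; the grasp point (between the pads) lies 19 mm behind it; z points along the fingers, y is the line along which they close (so a half turn about z gives the same grasp; the last joint's range is limited). The gripper opens to 88 mm and grips with 3 to 60 N. Pads are 18 mm wide; open, the fingers measure 123 mm over their backs; the gripper's body (75 mm by 187 mm) begins 45 mm behind the grasp point.
Start: joints at [1.11, 0.264, 1.604, -0, 1.274, -0.037], TCP at [0.278, 0.615, 0.239] pointing down, gripper open.
Joint ranges: [-2.63, 2.63], [-0.94, 2.18], [0.31, 2.57], [-1.31, 4.45], [0, 2.66], [-2.55, 2.55]. Speed limits (rad/s): [2.57, 2.57, 3.14, 3.14, 3.14, 3.14].

## Interface

Orientations are given as a rotation vector (axis times angle).
In Python, from cell import manip, inverse_kinematics, cams, order gives the robot as it stands. Calls block until the motion is done:
- manip.move_pose(position, orientation): joint-space move of the TCP to a pose.
- manip.move_linear(position, rate=0.15, rot=None): straight line of the TCP; rot=None keeps the orientation; rate is the mean speed in m/s.
- manip.set_joints(angles): joint-space move.
- manip.set_gripper(opening, force=None): finger opening in m; force is the grip in N (None keeps the last); returns when the fingers have stopped.
- manip.dwell(seconds).
- inverse_kinematics(position, orientation): joint angles nearest the present ones, or None.
- manip.state(): the state.
- cams.capture(name): name is "scene" or "top" or "wrist"; returns a dict with "image" (480x640x3 uint8, blue, green, red), "z_map" (480x640 float32, m along the optical axis (not along the pixel's ray), 0 where there is no reading), "intrinsics" (3x3 intrinsics, pixels), "position" and "orientation" of the camera in the world; the wrist camera has in their place "T_tool_cam" (4x4, takes a point from camera to tool coordinates, whose origin is the TCP and whose axes are the flange's). Camera axes: x right, y down, z forward; pixel columns grow to the right and rows downward; lengths in m; the calibration is good to about 2 mm. A picture is of the moment at which its call begins: read the wrist's pose just before it.
A pose or a line that the arm cannot do raises manip.IKError and nothing moves.
- order.close_job(): hands the job in; it is judged then, once.
The state is a dict: "clock": time; "joint_pos": joint angles; "joint_velocities": joint speeds; "tau": joint torques, N m; "tool_pos": TCP position; "tcp_rot": TCP orientation; "contact_force": force on the tool from outside, world axes, zero at the start; "moment": the same for the moment, N m; "gripper_width": finger opening in m; "grasp_force": force on a finger pad.
Only numpy, scipy, OpenCV 4.12 (cv2) and the standard library are available. Lean on these libraries where they do the work, as an engineer would, in place of code of your own. Each camera call takes 0.05 s, during which the arm holds its last target. There are 200 camera calls.

## Task

Pick up the steel taper gauge by its grip tab and slide its blade, thin end first and square to the entry edge, into the gap between the stand's base and the sprung build plate, until it drags snugly between the two and the build plate is only just lifted; do not force it further, nor lean on the build plate or its clamp with the arm. Finish while holding the gauge still at that depth, gripped and off the bench, and leave the other things on the bench where they are.

Things in the scene. Friction and masses are not known exactly. Their poses are not given: they have to be found in the camera images.
- gauge: Steel taper gauge lying on the bench, about 155 g: an upright grip tab with a long tapered blade. Origin under the grip's centre, level with the underside; x along the blade to its tip, y across, z up. Grip: a foot 40 (x) x 26 (y) x 10 mm high, on it a tab 36 (x) x 14 (y) mm, from 10 to 57 mm above the underside: pinch the tab across y from above.
- pivot (a point): Pivot pin (axis: gauge y) that carries the gauge's blade in the grip, 16 mm ahead of the gauge's origin at underside level. The blade swings freely 4.5 degrees up or down about it, so the tip droops about 11 mm when the gauge is lifted.
- tip (a point): Middle of the lower edge of the blade's thin end, 150 mm ahead of the gauge's origin. The blade is 16 mm wide, its underside flat and level with the grip's; a plain shank 7 mm thick until 50 mm ahead of the origin, then the taper: 8 mm thick at 50 mm, evenly down to 2 mm at the tip.
- stand: Setting stand fixed to the bench. Origin on the bench under the build plate's entry edge, at mid-width; x points into the gap, z up. Dark steel base, x -50 (bare apron before the gap) to +140 mm, y +-70 mm; its flat top, 20 mm above the origin, is the lower plate. Grey column 50 mm wide from x = 105 mm, top 115 mm above the bench.
- mouth (a point): Middle of the lower entry edge of the aluminium build plate (upper plate) at rest, above the stand's origin: its height less 20 mm is the gap, 4 to 6.5 mm, differing between starts, even along its length. Plate 90 mm long (stand x 0 to 90), 120 wide, 12 thick; from 30 mm beyond the edge a pad, pins and clamp arm reach 62 mm above its underside, the clamp block at the column 75 mm.
- plate (a joint): How far the build plate is lifted off its rest, m: 0 hanging free, at most 0.010. It is sprung: it bears on the blade with about 5 N when just lifted, and 5 N more for each mm of lift. The drag felt along the blade is about 0.7 to 1 times this load; once snug the blade does not slip back by itself.
- scraper: Flat spatula-like scraper with a wooden handle, lying on the bench; bystander. Origin at the centre of its underside.
- casting: Small brass-coloured casting, 31 x 20 x 26 mm; bystander. Origin at the centre of its underside.
- cradle: Brass-coloured cross-shaped cradle 90 mm long carrying a white golf ball, 58 mm high; bystander, light and easily knocked. Origin at the centre of its underside.
- plinth: Black stepped round trophy foot, 110 mm across, 55 mm high; bystander. Origin at the centre of its underside.
- spraycan: Spray can, 66 mm across, 190 mm high, standing; bystander. Origin at the centre of its underside.
- resin: Resin bottle, 72 mm across, 170 mm high, standing; bystander. Origin at the centre of its underside.
- collar: Flat steel ring 48 mm across, 14 mm high; bystander. Origin at the centre of its underside.
Not all that is in view belongs to the job. Several things look just like the stand: the one meant starts nearest to the robot's base.

How it is judged:
By the outcome, as a careful person would: the job done as asked, in the order asked, and still so for the second after the job is handed in, while the arm keeps its last pose, push and grip.
It also fails if it takes over 48 s, if anything falls off the work surface, if the arm or the gripper's body presses on something with over 40 N, if the wrist force passes 120 N, or if a joint passes its speed limit or range.

## Working session

There is one attempt and no reset: what is moved stays moved. The work goes in short steps, each a Python script; the robot and the scene stay as the last script left them, time stands still between calls to the robot, and variables do not carry over. Pictures are saved under pics/ and viewed, at most 10 in all, crops included, and the job is handed in when it is done.

```bash
ls; mkdir -p pics; cat > h.py <<'E'
import numpy as np, cv2
from scipy.spatial.transform import Rotation as R
from cell import manip, inverse_kinematics, cams, order
def rot(o):
    o=np.array(o,float)
    return o if o.shape==(3,3) else (R.from_rotvec(o.ravel()).as_matrix() if o.size==3 else R.from_quat(o).as_matrix())
def cap(name):
    s=manip.state(); c=cams.capture(name)
    if 'T_tool_cam' in c:
        T=np.eye(4);T[:3,:3]=rot(s['tcp_rot']);T[:3,3]=s['tool_pos'];T=T@np.array(c['T_tool_cam'])
    else:
        T=np.eye(4);T[:3,:3]=rot(c['orientation']);T[:3,3]=c['position']
    c['T']=T; return c
def cloud(c):
    K=np.array(c['intrinsics']);z=c['z_map'];v,u=np.mgrid[:480,:640]
    P=np.stack([(u-K[0,2])/K[0,0]*z,(v-K[1,2])/K[1,1]*z,z],-1)
    return P@c['T'][:3,:3].T+c['T'][:3,3]
def ray(c,u,v,h):
    K=np.array(c['intrinsics']);d=c['T'][:3,:3]@np.array([(u-K[0,2])/K[0,0],(v-K[1,2])/K[1,1],1]);o=c['T'][:3,3]
    return o+d*(h-o[2])/d[2]
E
python3 - <<'E'
from h import *
s=manip.state();print({k:np.round(v,3).tolist() for k,v in s.items()})
for n in('scene','top','wrist'):
    c=cap(n);cv2.imwrite(f'pics/{n}0.png',c['image']);print(n,c['T'].round(3).tolist(),np.array(c['intrinsics']).tolist())
    np.save(f'{n}0.npy',c,allow_pickle=True)
E
```

```text
pics
{'clock': 0.0, 'joint_pos': [1.11, 0.265, 1.605, 0.0, 1.274, -0.037], 'joint_velocities': [-0.001, 0.001, -0.0, -0.002, -0.0, -0.0], 'tau': [0.001, -50.211, -35.688, 0.072, 0.029, -0.0], 'tool_pos': [0.277, 0.615, 0.237], 'tcp_rot': [-0.661, -3.071, 0.003], 'contact_force': [-0.316, 1.224, -0.163], 'moment': [0.037, -0.011, -0.002], 'grasp_force': 0.0, 'gripper_width': 0.088}
scene [[0.445, 0.614, -0.652, 1.279], [0.895, -0.303, 0.326, -0.372], [0.003, -0.729, -0.684, 0.755], [0.0, 0.0, 0.0, 1.0]] [[437.6011320478596, 0.0, 319.57583508058366], [0.0, 437.6011320478596, 234.47576989797273], [0.0, 0.0, 1.0]]
top [[-0.013, -0.976, 0.216, 0.36], [-1.0, 0.012, -0.005, -0.054], [0.003, -0.216, -0.976, 1.116], [0.0, 0.0, 0.0, 1.0]] [[454.37556381082834, 0.0, 318.8402655750149], [0.0, 454.37556381082834, 236.02680358968976], [0.0, 0.0, 1.0]]
wrist [[0.411, 0.866, 0.284, 0.204], [0.911, -0.39, -0.131, 0.648], [-0.002, 0.313, -0.95, 0.383], [0.0, 0.0, 0.0, 1.0]] [[385.8684732432868, 0.0, 317.1289688892186], [0.0, 385.8684732432868, 238.42059394058862], [0.0, 0.0, 1.0]]
```

View pics/top0.png

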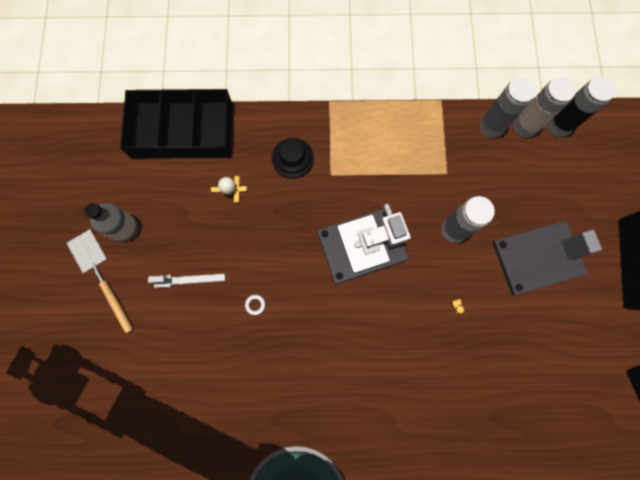

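View pics/scene0.png

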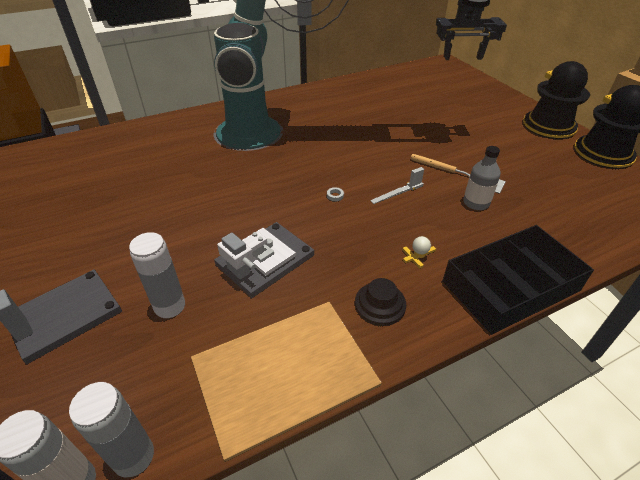

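The top view shows the gauge lying with its grip at about (161,281) and its tip at (225,278). The stand with the white build plate is at (362,245), its entry edge facing left. The stand at (540,258) has no plate and is farther away. The collar at (255,305) is near the path. Next I'll get rough positions from the rays.

```bash
python3 - <<'E'
from h import *
c=np.load('top0.npy',allow_pickle=True).item()
for n,u,v,h in[('grip',161,281,.057),('gripbase',161,281,0.01),('tip',225,278,.002),('collar',255,305,.014),('base c1',319,231,.02),('c2',332,282,.02),('c3',407,258,.02),('casting',458,306,.026),('can',456,235,0.0),('ball',228,186,.045),('plate near',340,243,.037)]:
    print(n,ray(c,u,v,h).round(3))
P=cloud(c); print(P[281,150:228:4].round(3).tolist()); print(P[245,315:410:5].round(3).tolist())
E
```

```text
grip [0.491 0.31  0.057]
gripbase [0.497 0.326 0.01 ]
tip [0.503 0.172 0.002]
collar [0.436 0.095 0.014]
base c1 [ 0.615 -0.061  0.02 ]
c2 [ 0.488 -0.091  0.02 ]
c3 [ 0.545 -0.275  0.02 ]
casting [ 0.427 -0.389  0.026]
can [ 0.605 -0.406  0.   ]
ball [0.726 0.163 0.045]
plate near [ 0.581 -0.111  0.037]
[[0.492, 0.336, 0.056], [0.492, 0.327, 0.055], [0.492, 0.318, 0.054], [0.491, 0.307, 0.058], [0.494, 0.306, 0.032], [0.497, 0.305, 0.007], [0.497, 0.296, 0.004], [0.497, 0.286, 0.003], [0.497, 0.276, 0.005], [0.497, 0.266, 0.007], [0.496, 0.256, 0.008], [0.497, 0.247, 0.003], [0.497, 0.237, 0.004], [0.497, 0.228, 0.002], [0.496, 0.217, 0.005], [0.496, 0.207, 0.005], [0.496, 0.198, 0.003], [0.497, 0.189, -0.0], [0.497, 0.18, -0.004], [0.497, 0.17, -0.003]]
[[0.584, -0.051, 0.0], [0.584, -0.063, 0.0], [0.58, -0.075, 0.019], [0.58, -0.088, 0.018], [0.579, -0.1, 0.02], [0.579, -0.112, 0.021], [0.576, -0.123, 0.036], [0.575, -0.135, 0.039], [0.572, -0.146, 0.053], [0.572, -0.158, 0.055], [0.573, -0.171, 0.047], [0.566, -0.179, 0.082], [0.573, -0.195, 0.048], [0.575, -0.208, 0.037], [0.578, -0.223, 0.022], [0.565, -0.225, 0.082], [0.578, -0.248, 0.018], [0.578, -0.26, 0.019], [0.581, -0.276, -0.001]]
```

```bash
cat >> h.py <<'E'
def ori(th): # tool z down, tool y at world angle th
    y=np.array([np.cos(th),np.sin(th),0]);z=np.array([0,0,-1.]);x=np.cross(y,z)
    return R.from_matrix(np.stack([x,y,z],1)).as_rotvec()
E
python3 - <<'E'
from h import *
manip.move_pose([0.491,0.29,0.17],ori(0)); c=cap('wrist');np.save('wg.npy',c,allow_pickle=True);cv2.imwrite('pics/wg.png',c['image'])
manip.move_pose([0.54,-0.05,0.17],ori(np.radians(15))); c=cap('wrist');np.save('ws.npy',c,allow_pickle=True);cv2.imwrite('pics/ws.png',c['image'])
s=manip.state();print(s['clock'],s['joint_pos'])
E
```

```text
3.0083 [-1.36330241e-01  6.82481057e-02  1.96191568e+00  4.22293577e-04
  1.11136164e+00 -3.99630779e-01]
```

View pics/wg.png

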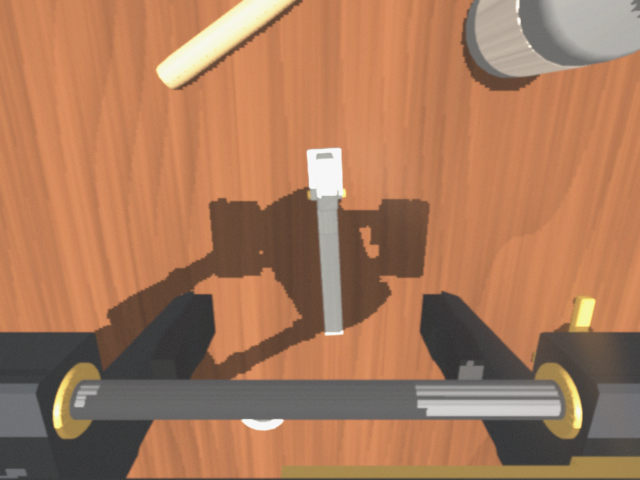

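View pics/ws.png

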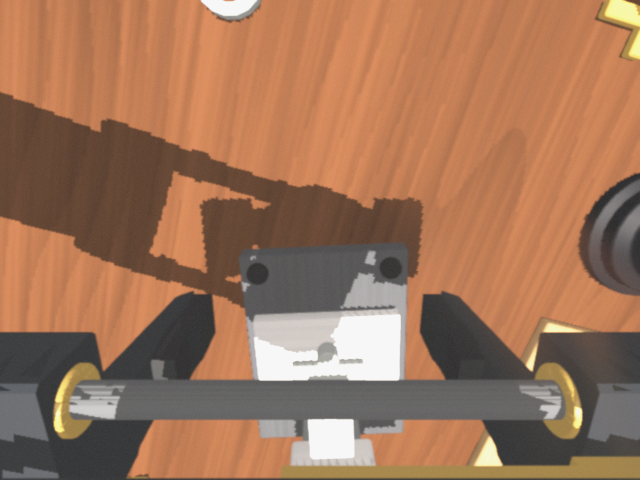

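Gauge view: the tab top is at (325,172) and the blade runs down to its tip at about (333,332). Stand view: the apron's front edge runs (240,250)–(407,244), and the plate's entry edge (253,316)–(402,310). I'll fit lines to these.

```bash
python3 - <<'E'
from h import *
c=np.load('wg.npy',allow_pickle=True).item();P=cloud(c);im=c['image'];hsv=cv2.cvtColor(im,cv2.COLOR_BGR2HSV)
print('bench z',np.median(P[100:140,320:420,2]))
m=hsv[...,1]<60
t=m&(P[...,2]>.045);t[:,:290]=0;t[:,360:]=0;t[:140]=0;t[220:]=0
u=np.argwhere(t);print('tab rows/cols',u.min(0),u.max(0),'3d ctr',(P[t].max(0)+P[t].min(0))/2,np.median(P[t],0),P[t].min(0),P[t].max(0))
pts=[]
for r in range(215,330,3):
    k=np.where(m[r,305:355])[0]+305
    if len(k)>5: pts.append(ray(c,(k.min()+k.max())/2,r,.005))
pts=np.array(pts);f=np.polyfit(pts[:,1],pts[:,0],1);print('blade x=f(y)',f,'dir deg',np.degrees(np.arctan2(-1,-f[0])),'resid',np.std(pts[:,0]-np.polyval(f,pts[:,1])))
tr=[r for r in range(300,345) if m[r,325:340].mean()>.5];print('tip',max(tr),ray(c,333,max(tr)+.5,.001))
c=np.load('ws.npy',allow_pickle=True).item();P=cloud(c);im=c['image'];g=cv2.cvtColor(im,cv2.COLOR_BGR2GRAY).astype(int)
print('bench z',np.median(P[150:180,500:560,2]),'apron z',np.median(P[285:305,280:370,2]),'plate z',np.median(P[330:345,350:395,2]))
z=P[...,2]
A=[];B=[]
for u in range(265,395,5):
    col=z[225:300,u];r=225+np.argmax(col>.010);A.append(ray(c,u,r-.5,.02))
    col=z[290:340,u];r=290+np.argmax(col>.0295);B.append(ray(c,u,r-.5,.037))
for n,Q in(('front',A),('entry',B)):
    Q=np.array(Q);f=np.polyfit(Q[:,0],Q[:,1],1);res=Q[:,1]-np.polyval(f,Q[:,0]);k=abs(res)<2*res.std()+1e-4;f=np.polyfit(Q[k,0],Q[k,1],1);print(n,f,'into deg',np.degrees(np.arctan2(-1,f[0])),'res',res.std(),'n',k.sum())
# side edges of base & plate per row
for n,r0,r1,h in(('base',258,292,.01),('plate',320,345,.0295)):
    hh=.02 if n=='base' else .037;L=[]
    for r in range(r0,r1):
        k=np.where(z[r,225:418]>h)[0]+225;L.append((ray(c,k.min()-.5,r,hh)+ray(c,k.max()+.5,r,hh))/2)
    L=np.array(L);print(n,'mid',np.median(L,0),'width',np.linalg.norm(ray(c,k.max()+.5,r,hh)-ray(c,k.min()-.5,r,hh)))
E
```

```text
bench z -0.0005360814872889252
tab rows/cols [157 315] [210 337] 3d ctr [0.49811407 0.33950544 0.18047459] [0.49807215 0.32609675 0.05629746] [0.49046314 0.30691756 0.04501049] [0.505765   0.37209331 0.31593869]
blade x=f(y) [-0.06345886  0.5186613 ] dir deg -86.36894389896825 resid 0.00017753941076138603
tip 334 [0.5069844  0.17375894 0.001     ]
bench z -0.0005892882275562727 apron z 0.019481672976534026 plate z 0.037795585567056755
front [ 0.32373697 -0.25084275] into deg -72.06131572175819 res 0.004052426753079395 n 24
entry [ 0.31738533 -0.29916297] into deg -72.39132519041448 res 0.00035605306490007886 n 26
base mid [ 0.55842478 -0.09357622  0.02      ] width 0.1519619203778066
plate mid [ 0.57321254 -0.13598461  0.037     ] width 0.12027573445254246
```

```bash
python3 - <<'E'
from h import *
for f in('scene0.npy','top0.npy'):
    P=cloud(np.load(f,allow_pickle=True).item()).reshape(-1,3)
    k=(P[:,2]>.06)&(P[:,2]<.2)&(P[:,0]>.5)&(P[:,0]<.75)&(P[:,1]>.3)&(P[:,1]<.52)
    for a,b in((.06,.11),(.11,.2)):
        q=P[k&(P[:,2]>a)&(P[:,2]<b)];print(f,a,len(q),q.min(0).round(3),q.max(0).round(3)) if len(q) else 0
c=np.load('wg.npy',allow_pickle=True).item();P=cloud(c);print(P[60,470:640:20].round(3).tolist())
E
```

```text
scene0.npy 0.06 505 [0.603 0.391 0.06 ] [0.67  0.455 0.11 ]
scene0.npy 0.11 518 [0.601 0.394 0.11 ] [0.666 0.454 0.172]
top0.npy 0.06 398 [0.596 0.394 0.06 ] [0.665 0.462 0.11 ]
top0.npy 0.11 719 [0.6   0.398 0.11 ] [0.664 0.46  0.174]
[[0.606, 0.409, 0.0], [0.61, 0.406, 0.028], [0.613, 0.403, 0.05], [0.616, 0.401, 0.07], [0.62, 0.399, 0.084], [0.624, 0.398, 0.095], [0.63, 0.397, 0.103], [0.641, 0.397, 0.101], [0.727, 0.409, -0.001]]
```

```bash
python3 - <<'E'
from h import *
o=ori(np.radians(3.63))
manip.move_pose([.498,.3235,.13],o)
manip.set_gripper(.06)
manip.move_linear([.498,.3235,.016],.12)
s=manip.state();print(s['tool_pos'],s['contact_force'])
manip.set_gripper(0,50);manip.dwell(.2)
s=manip.state();np.save('grasp.npy',s['tool_pos']);print(s['tool_pos'],s['contact_force'],s['gripper_width'],s['grasp_force'],s['clock'])
p=np.array(s['tool_pos']);manip.move_linear([.498,.3235,.09],.1)
manip.dwell(.2);s=manip.state();print(s['tool_pos'],s['contact_force'],s['gripper_width'],s['grasp_force'],s['clock'])
c=cap('wrist');cv2.imwrite('pics/lift.png',c['image']);np.save('wl.npy',c,allow_pickle=True)
E
```

```text
[0.49875691 0.32396966 0.0168582 ] [ 0.44978326 -0.53799234  0.05190923]
[0.49798769 0.32348912 0.01603069] [-0.35054923  0.34468514  1.06485428] 0.01368946422747157 49.98044593070517 7.0583
[0.49739381 0.32312395 0.0889893 ] [ 0.18671153 -0.56700522 -1.92545333] 0.014176198847657381 49.98421021766262 8.15
```

View pics/lift.png

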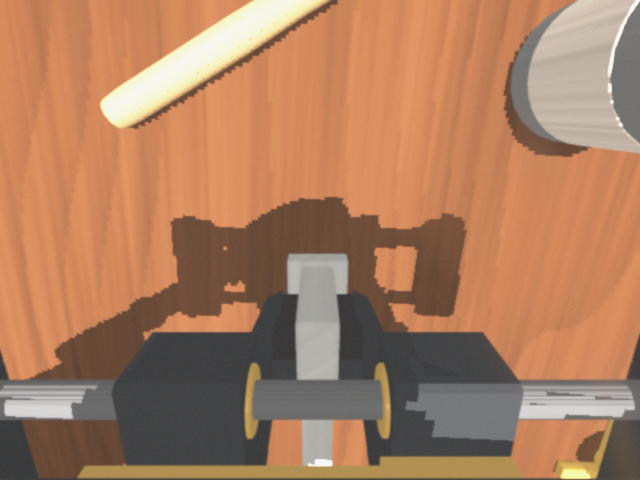

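The gauge is held straight: the foot is at (318,270) and the blade runs down the middle under the gripper. Next I'll move to the apron with the tip 18 mm short of the mouth and lower it.

```bash
cat >> h.py <<'E'
A=np.radians(-72.3);U=np.array([np.cos(A),np.sin(A)]);M=np.array([.568,-.119])
def tcp(depth,z): return [*(M+U*(depth-.150)),z]
def force(n=6):
    F=[]
    for _ in range(n): manip.dwell(.03);F.append(manip.state()['contact_force'])
    F=np.mean(F,0);return np.array([F[:2]@U,F[:2]@np.array([-U[1],U[0]]),F[2]])
def depth(): s=manip.state();return (np.array(s['tool_pos'][:2])-M)@U+.150
E
python3 - <<'E'
from h import *
manip.move_pose(tcp(-.018,.085),ori(A+np.pi/2))
print('free',force().round(2),manip.state()['tool_pos'])
manip.move_linear(tcp(-.018,.0370),.06)
s=manip.state();print('down',force().round(2),s['tool_pos'],depth(),s['clock'])
c=cap('wrist');c2=cap('scene');np.save('wd.npy',c,allow_pickle=True)
a=cv2.resize(c2['image'][160:310,190:390],(800,600),interpolation=cv2.INTER_CUBIC);cv2.imwrite('pics/down.png',a);cv2.imwrite('pics/downw.png',c['image'])
E
```

```text
free [-0.11  0.13 -1.49] [0.51718301 0.04217391 0.08507694]
down [-0.06  0.1  -1.13] [0.51719998 0.0410053  0.03722839] -0.017837774190569422 10.4417
```

View pics/down.png

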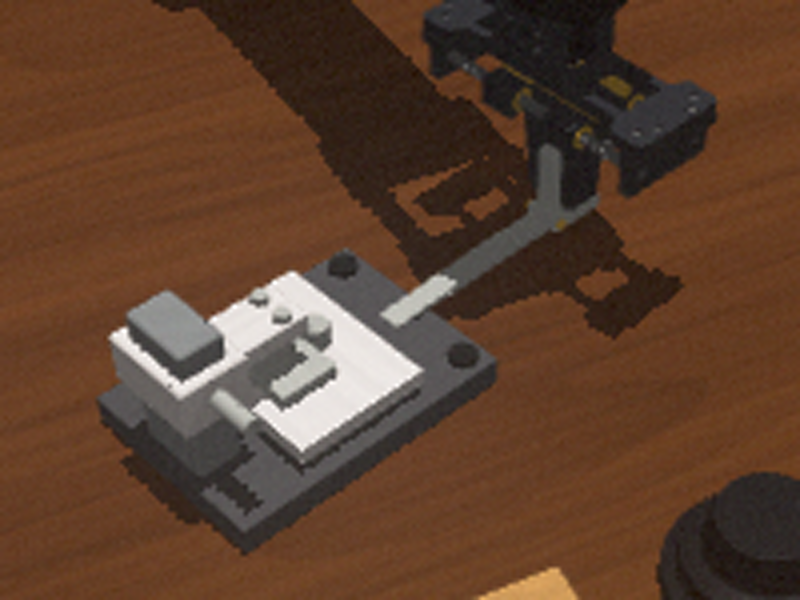

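The blade lies on the apron, centred and square, with its tip at crop (395,320) just short of the plate edge. Now I'll push in while watching the drag.

```bash
python3 - <<'E'
from h import *
z=.0368
manip.move_linear(tcp(.035,z),.05);f0=force();print('base',depth().round(4),f0.round(2))
d=.035
while d<.085:
    d+=.003;manip.move_linear(tcp(d,z),.02);f=force(4);print(round(d,4),depth().round(4),f.round(2))
    if f[0]<f0[0]-2.5 or np.linalg.norm(f)>12: break
print(manip.state()['clock'],manip.state()['tool_pos'])
E
```

```text
base 0.0347 [ 0.34  0.11 -0.97]
0.038 0.0381 [ 0.01 -0.06 -0.88]
0.041 0.041 [ 0.13  0.3  -0.73]
0.044 0.044 [-0.32  0.29 -1.16]
0.047 0.047 [ 0.27  0.51 -1.29]
0.05 0.0501 [-0.06 -0.21 -1.36]
0.053 0.053 [ 0.36 -0.2  -1.06]
0.056 0.056 [-0.02  0.27 -1.11]
0.059 0.0591 [ 0.08 -0.21 -1.14]
0.062 0.062 [-0.02  0.46 -1.66]
0.065 0.065 [ 0.26 -0.09 -0.91]
0.068 0.068 [ 0.28 -0.25 -0.81]
0.071 0.0711 [ 0.38 -0.27 -1.08]
0.074 0.0739 [-0.82 -0.1  -1.88]
0.077 0.0766 [-3.34 -0.11 -2.84]
18.2167 [ 0.54532119 -0.04921908  0.03645777]
```

```bash
python3 - <<'E'
from h import *
z=.0370;d=.077
for _ in range(3):
    d+=.001;manip.move_linear(tcp(d,z),.01);f=force(8);print(round(d,4),depth().round(4),f.round(2),manip.state()['moment'].round(3))
    if f[0]<-5: break
s=manip.state();print(s['clock'],s['tool_pos'],s['gripper_width'])
c=cap('wrist');np.save('wi.npy',c,allow_pickle=True);c2=cap('scene')
P=cloud(c);P0=cloud(np.load('ws.npy',allow_pickle=True).item())
def pl(P):
    d=P[...,:2]-M;x=d@U;y=d@np.array([-U[1],U[0]]);k=(x>.006)&(x<.026)&(abs(y)<.05)&(abs(P[...,2]-.038)<.006);return k.sum(),P[k][:,2].mean()
print(pl(P0),pl(P),[pl(cloud(q)) for q in(np.load('scene0.npy',allow_pickle=True).item(),c2)])
cv2.imwrite('pics/ins.png',cv2.resize(c2['image'][160:310,190:390],(800,600),interpolation=cv2.INTER_CUBIC))
E
```

```text
0.078 0.0774 [-5.    0.25 -3.99] [ 0.903  0.359 -0.004]
18.7333 [ 0.5455026  -0.04998338  0.03662463] 0.013560024010700342
(np.int64(2584), np.float64(0.03785786111521472)) (np.int64(727), np.float64(0.037924697286310954)) [(np.int64(222), np.float64(0.03777531493699926)), (np.int64(218), np.float64(0.03786617190259009))]
```

View pics/ins.png

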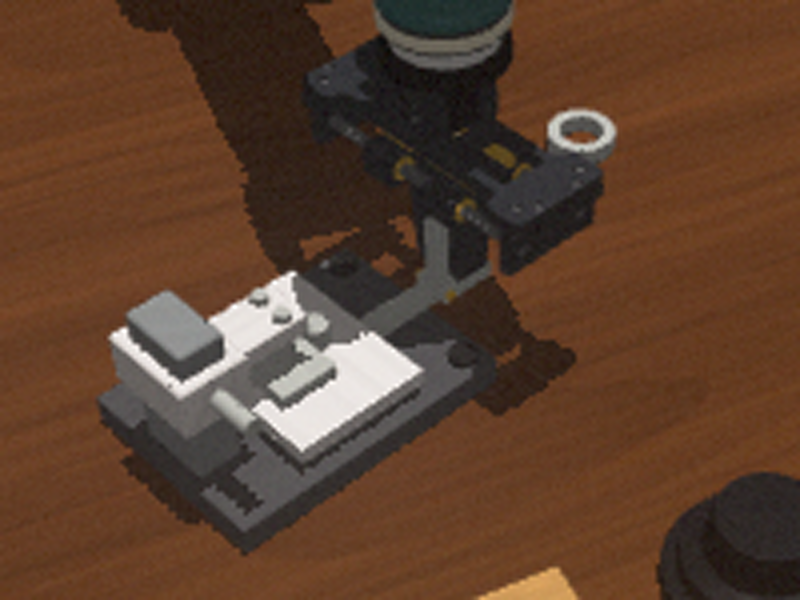

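The blade is in the gap with the foot just short of the apron edge, around (450,295). I'll push a little further in small steps to confirm the drag levels off, which would mean the plate is riding on the blade.

```bash
python3 - <<'E'
from h import *
z=.0372;d=.078
for _ in range(4):
    d+=.0008;manip.move_linear(tcp(d,z),.01);f=force(12);print(round(d,4),depth().round(4),f.round(2),manip.state()['tool_pos'][2].round(5))
    if f[0]<-7.5: break
s=manip.state();print(s['clock'])
def pl(P):
    d=P[...,:2]-M;x=d@U;y=d@np.array([-U[1],U[0]]);k=(x>.006)&(x<.026)&(abs(y)<.05)&(abs(P[...,2]-.038)<.006);return k.sum(),P[k][:,2].mean()
print([pl(cloud(cap('scene'))) [1].round(5) for _ in range(4)],[pl(cloud(cap('top')))[1].round(5) for _ in range(3)],pl(cloud(np.load('top0.npy',allow_pickle=True).item())))
c=cap('wrist');cv2.imwrite('pics/ins2.png',c['image'])
E
```

```text
0.0788 0.0781 [-5.35  0.25 -4.45] 0.03673
0.0796 0.0789 [-5.47  0.46 -4.26] 0.0367
0.0804 0.0796 [-5.49  0.31 -4.47] 0.03665
0.0812 0.0803 [-6.08  0.25 -4.53] 0.03659
21.4333
[np.float64(0.03798), np.float64(0.03794), np.float64(0.03791), np.float64(0.03788)] [np.float64(0.03829), np.float64(0.03832), np.float64(0.03869)] (np.int64(327), np.float64(0.038101373591558685))
```

View pics/ins2.png

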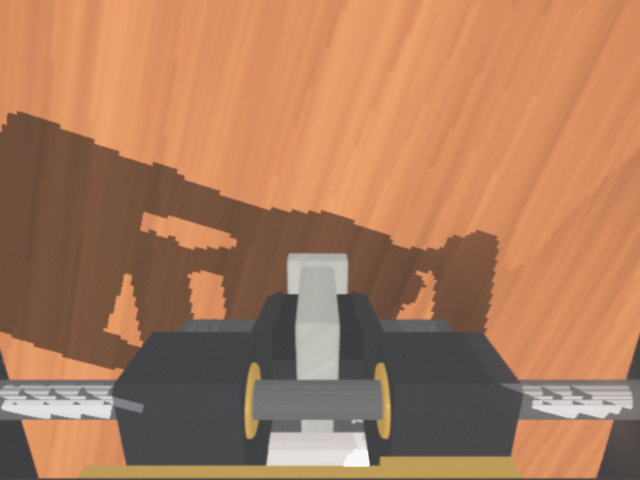

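The drag has levelled off at about 5.5 N while the tool kept advancing, so the blade is sliding snugly with the plate just lifted. The gauge hasn't moved in the grip: the foot is still at (318,270).

```bash
python3 - <<'E'
from h import *
manip.dwell(.5);print(force().round(2),manip.state()['clock']);print(order.close_job())
E
```

```text
[-5.65  0.39 -4.69] 22.5333
the job is handed in; nothing more can be done
None
```

I handed the job in at about 22.5 s: the gauge is held still, about 80 mm into the gap and off the bench, with a steady drag of about 5.6 N. That drag, and plate heights about 0.1 to 0.3 mm above rest (near camera noise), suggest the plate is only just lifted.

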